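Load the last reel spool and set the dryer to the fifth click

TASK

Load the last reel spool into the empty place in the round pan of the tackle dryer: set it down (do not drop it in) so that all seven spools stand flat in the pan, one in the middle and six round it. Then turn the dryer's dial clockwise to the fifth click after off and let go of it. Leave the other tackle on the slate where it lies.

Things in the scene. Friction and masses are not known exactly. Their poses are not given: they have to be found in the camera images.
- dryer: Tackle dryer: painted grey flat deck 220 mm (x) by 360 mm (y), top 45 mm above the slate, fixed to the slate. Origin at the centre of its underside, x away from the robot, z up. The pan's centre lies at (0, -75 mm), the dial's axis at (0, +110 mm) in its frame.
- dial (a joint): Angle of the dial in rad: 0 at the off stop, growing clockwise seen from above, up to 4.19. Nine detents 30 degrees (0.524 rad) apart: off at 0, then clicks 1 to 8 (the fifth click at 2.618). A spring holds it in each and pulls it into the nearest when let go; getting over a click takes about 0.2 N m. It starts in off, click 1 or click 2, rarely balanced halfway between two.
- dial_grip (a point): Point on the dial's upright axis, 34 mm above the deck (79 mm above the slate), inside its grip bar; x axis level along the bar to the pointer end. The dial is a black disc 84 mm across and 12 mm thick, with an upright black bar across it, 70 mm long, 16 mm thick, top 46 mm above the deck (grip it across its 16 mm). A steel line marks the pointer half of the bar's top.
- dial_pointer (a point): Outer end of the steel pointer line on the dial's disc, 42 mm from the axis, 12.5 mm above the deck; it turns with the dial.
- dial_off_mark (a point): Middle of the long bar mark (22 by 8 mm, black) on the deck, 57 mm from the dial's axis, to which the pointer points at off. Eight small round black studs (10 mm) follow it clockwise on the same circle, one for each click 1 to 8, 30 degrees apart; the gap between the eighth stud and the bar is 120 degrees.
- pan: Round bright tin pan fixed on the dryer's deck, 198 mm across, 192 mm inside, wall 3 mm thick and 17 mm high, floor 4 mm thick. Origin at the centre of its underside (45 mm above the slate). Its x axis points horizontally from its centre to the empty place; z up.
- pan_center (a point): Centre of the pan's inner floor (49 mm above the slate); axes as the pan.
- pan_gap (a point): Centre, on the pan's inner floor, of the one empty place in the ring of six round the middle spool: 63 mm from the pan's centre. Play of a spool there is about 3 mm all round. Its x axis points outward from the pan's centre.
- spool_last: The reel spool still to be loaded, upright on the slate at the robot's right (outside the pan). Aluminium, 120 g or so, top-hat shape: a round flange 60 mm across and 14 mm high, chamfered about 3 mm at its lower and upper edges, carrying a hub 28 mm across that rises to 52 mm. Origin at the centre of its underside, z up the hub. Grip it by the hub, over the flange.
- spool_0: Reel spool like spool_last, loose, standing flat in the middle of the pan. Origin at the centre of its underside.
- spool_1: Reel spool like spool_last, loose, standing flat in the pan's ring, 60 degrees counter-clockwise (from above) from the empty place. Origin at the centre of its underside.
- spool_2: Reel spool like spool_last, loose, standing flat in the pan's ring, 120 degrees counter-clockwise (from above) from the empty place. Origin at the centre of its underside.
- spool_3: Reel spool like spool_last, loose, standing flat in the pan's ring, 180 degrees counter-clockwise (from above) from the empty place. Origin at the centre of its underside.
- spool_4: Reel spool like spool_last, loose, standing flat in the pan's ring, 240 degrees counter-clockwise (from above) from the empty place. Origin at the centre of its underside.
- spool_5: Reel spool like spool_last, loose, standing flat in the pan's ring, 300 degrees counter-clockwise (from above) from the empty place. Origin at the centre of its underside.
- jar: Bystander: lidded amber glass jar, 68 mm across, 85 mm high, loose on the slate. Origin at the centre of its underside.
- shackle: Bystander: galvanised bow shackle, about 100 mm long, 16 mm high, lying on the slate. Origin at its middle on the slate.
- spinner: Bystander: bright tin mackerel spinner, about 160 mm long with its hook and ring, 34 mm wide, lying flat, 6 mm high. Origin at its middle on the slate.
- sinker_0: Bystander: grey lead egg sinker, 64 mm long, 36 mm thick, lying on the slate. Origin at its middle on the slate.
- sinker_1: Bystander: grey lead egg sinker, 64 mm long, 36 mm thick, lying on the slate. Origin at its middle on the slate.
- sinker_2: Bystander: grey lead egg sinker, 64 mm long, 36 mm thick, lying on the slate. Origin at its middle on the slate.
- sinker_3: Bystander: grey lead egg sinker, 64 mm long, 36 mm thick, lying on the slate. Origin at its middle on the slate.
Things that resemble listed ones, but are neither listed nor needed, are in the scene too. Leave any blue look-alike of the spool_0 alone.

How it is judged:
On the way, in this order (a step that is already met when the one before it is completed fails the run):
1. the last spool stands flat in the empty place of the pan, let go (angle between spool_last's own z axis and vertical below 0.1 rad and z of spool_last in the frame of pan_center between -0.005 and 0.005 m and horizontal distance between spool_last and pan_center below 0.072 m and horizontal distance between spool_last and pan_gap below 0.012 m and contact force between the fingers and spool_last below 0.1 N), for 0.2 s.
2. the dial is at the fifth click after off (value of joint dial between 2.47799 and 2.75799 rad), for 0.2 s.
At the end, for the whole second after the job is handed in: All seven spools stand flat on the pan's floor (tilt under 0.1 rad, underside within 5 mm of the floor, within 72 mm of the pan's centre), the last one let go, at rest and within 12 mm of the middle of the empty place; the dial rests at the fifth click after off (2.618 rad, within 0.14 rad) (all of step 1 and all of step 2 and angle between each of spool_0, spool_1, spool_2, spool_3, spool_4, spool_5's own z axis and vertical below 0.1 rad and z of spool_0 in the frame of pan_center between -0.005 and 0.005 m and horizontal distance between each of spool_0, spool_1, spool_2, spool_3, spool_4, spool_5 and pan_center below 0.072 m and z of spool_1 in the frame of pan_center between -0.005 and 0.005 m and z of spool_2 in the frame of pan_center between -0.005 and 0.005 m and z of spool_3 in the frame of pan_center between -0.005 and 0.005 m and z of spool_4 in the frame of pan_center between -0.005 and 0.005 m and z of spool_5 in the frame of pan_center between -0.005 and 0.005 m and velocity of joint dial between -0.1 and 0.1 rad/s and linear speed of spool_last below 0.02 m/s); the robot touches nothing.
It fails at once if the last spool is dropped (falls faster than 0.6 m/s out of the fingers) (contact force between the fingers and spool_last below 0.05 N and linear speed of spool_last above 0.6 m/s).
It fails at once if other tackle is moved more than 40 mm (distance of any of jar, shackle, spinner, sinker_0, sinker_1, sinker_2, sinker_3 from where it was at the start of the episode above 0.04 m).
It also fails if it takes over 72 s, if anything falls off the work surface, if the arm or the gripper's body presses on something with over 40 N, if the wrist force passes 120 N, or if a joint passes its speed limit or range.

ROBOT

A 7-joint arm with a two-finger parallel gripper is mounted at the origin on the work surface. World frame = base frame: x ahead of the robot, y to its left, z up, the work surface at z = 0. Lengths are in m, angles in rad, forces in N, time in s.
With the tool pointing down it reaches from about 0.425 to 0.925 m from the base axis. Payload 6.8 kg.
Tool frame: the origin (TCP) lies on the centre line of the jaws, within the pads' length; the fingertips stand 19 mm ahead of it and the grasp point (between the pads) is the TCP; z points along the fingers, y is the line along which they close (so a half turn about z gives the same grasp; the last joint's range is limited). The gripper opens to 85 mm and grips with 20 to 120 N. Pads are 22 mm wide; open, the fingers measure 114 mm over their backs; the gripper's body (76 mm by 85 mm) begins 54 mm behind the grasp point. The pads swing forward as they close: fully open they stand 13 mm farther back than shut.
Start: joints at [1.046, 0.477, 0.022, 1.555, -0.011, 1.109, -0.083], TCP at [0.273, -0.617, 0.25] pointing down, gripper open.
Joint ranges: [-2.96, 2.96], [-0.34, 2.1], [-1.41, 1.46], [0.24, 2.44], [-1.37, 4.51], [0.17, 1.92], [-2.96, 2.96]. Speed limits (rad/s): [2.39, 2.39, 3.14, 3.14, 3.14, 3.14, 3.14].

INTERFACE

Orientations are given as a rotation vector (axis times angle).
In Python, from bench import r gives the robot as it stands. The module is installed in compiled form; this text tells all that it offers.
- The arm moves only by the tool arm_command, never from a script. Its argument "rows" is a list of rows, each an object of numbers: "fingers": the opening, from -1 (shut) to 1 (fully open); "x", "y", "z": the shift along the tool's x, y, z in m; "ax", "ay", "az": the turn, a rotation vector about the tool's x, y, z in degrees. In form: [{"fingers": .., "x": .., "y": .., "z": .., "ax": .., "ay": .., "az": ..}, ...]. A call has 1 to 10 rows; each row shifts and turns the commanded pose from where the row before left it, along the tool's axes as they then stand; what a row does not reach is not made up. A row lasts 1/12 s, in which the tool goes at most 41.7 mm and 7.16 degrees, less where a joint would pass 70% of its speed; a pose out of reach is approached as far as the arm can. A call is refused whole if a number of a shift passes 0.0417 or a number of a turn 7.16, either way. A call with a gripper value outside its range is refused whole. The fingers move at their own pace and stop on an object; "grip_force" is the grip in N (left out, the last holds). Time passes only in rows, so rows that do not move let the fingers close. It gives the time, the measured TCP pose, the force, the opening and the grip force at its end, in the units of the state.
- r.get_obs(): the state, without advancing time (a new reading comes with each control period).
- r.grab_frame(name): name is "scene" or "top"; returns a dict with "frame" (400x640x3 uint8, red, green, blue), "depth" (400x640 float32, m along the optical axis (not along the pixel's ray), 0 where there is no reading), "K" (3x3 intrinsics, pixels), "world_from_camera" (4x4, takes a point from camera to world coordinates). Camera axes: x right, y down, z forward; pixel columns grow to the right and rows downward; lengths in m; the calibration is good to about 2 mm. A picture is of the moment at which its call begins.
- r.hand_in(): hands the job in; it is judged then, once.
The state is a dict: "clock": time; "joints": joint angles; "qvel": joint speeds; "tau": joint torques, N m; "tcp_pos": TCP position; "orientation": TCP orientation; "contact_force": force on the tool from outside, world axes, zero at the start; "moment": the same for the moment, N m; "grip_width": finger opening in m; "gripper_force": force on a finger pad.
Only numpy, scipy, OpenCV 4.12 (cv2) and the standard library are available. Lean on these libraries where they do the work, as an engineer would, in place of code of your own. Each camera call takes 0.05 s, during which the arm holds its last target. There are 200 camera calls.

## Working session

There is one attempt and no reset: what is moved stays moved. The work goes in short steps, Python scripts to look and compute and a tool call to move; the robot and the scene stay as the last step left them, time stands still between calls to the robot, and variables do not carry over. Pictures are saved under pics/ and viewed, at most 10 in all, crops included, and the job is handed in when it is done.

Besides the shell and the picture viewer there is one more tool, called after "Request:" as name(argument=value, ...) on one line, values as JSON. arm_command: Moves the arm, as the interface text tells. Its arguments: {"type":"object","properties":{"rows":{"type":"array"},"grip_force":{"type":"number"}},"required":["rows"]}

```bash
mkdir -p pics; cat > h.py <<'E'
import numpy as np, cv2
from bench import r
def grab(n):
    f=r.grab_frame(n); return f
def ray(f,u,v,z):
    K,T=f["K"],f["world_from_camera"]
    d=T[:3,:3]@np.linalg.inv(K)@np.array([u,v,1.]); o=T[:3,3]
    return o+d*(z-o[2])/d[2]
def cloud(f):
    K,T=f["K"],f["world_from_camera"]; D=f["depth"]
    v,u=np.mgrid[:400,:640]; p=np.stack([u,v,np.ones_like(u)],-1)@np.linalg.inv(K).T*D[...,None]
    return p@T[:3,:3].T+T[:3,3]
def save(f,n): cv2.imwrite("pics/"+n,f["frame"][...,::-1])
E
python3 - <<'E'
from h import *
for n in("top","scene"):
    f=grab(n);save(f,n+"0.png");print(n,f["K"].round(1).tolist(),f["world_from_camera"].round(3).tolist(),(f["depth"]>0).mean())
o=r.get_obs()
for k in o: print(k,np.round(o[k],3))
E
```

```text
top [[445.4, 0.0, 318.9], [0.0, 445.4, 199.4], [0.0, 0.0, 1.0]] [[-0.029, -0.988, 0.152, 0.374], [-1.0, 0.029, -0.004, 0.011], [-0.001, -0.152, -0.988, 1.299], [0.0, 0.0, 0.0, 1.0]] 0.995921875
scene [[389.8, 0.0, 322.2], [0.0, 389.8, 198.5], [0.0, 0.0, 1.0]] [[-0.082, 0.538, -0.839, 1.609], [0.996, 0.061, -0.058, 0.071], [0.02, -0.841, -0.541, 0.753], [0.0, 0.0, 0.0, 1.0]] 0.99598828125
clock 0.1
joints [ 1.046  0.478  0.022  1.556 -0.012  1.109 -0.083]
qvel [-0.001 -0.002 -0.001 -0.002 -0.001 -0.001 -0.001]
tau [ 4.0000e-03 -5.9776e+01  1.6130e+00 -2.8195e+01  1.3000e-02  5.0000e-03
 -0.0000e+00]
tcp_pos [ 0.273 -0.617  0.249]
orientation [-3.072e+00 -6.500e-01  1.000e-03]
contact_force [ 0.224 -0.204 -0.282]
moment [0.052 0.005 0.019]
gripper_force 0.0
grip_width 0.085
```

View pics/top0.png

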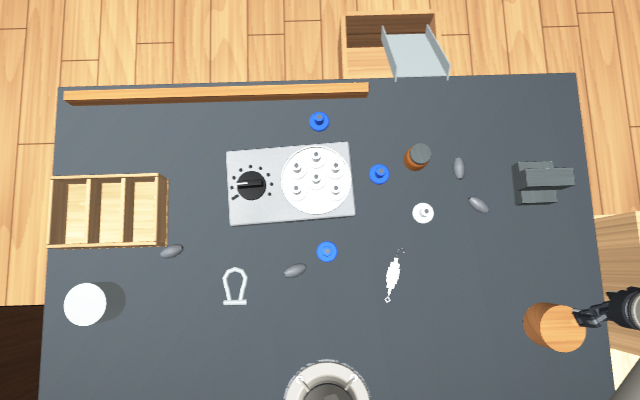

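View pics/scene0.png

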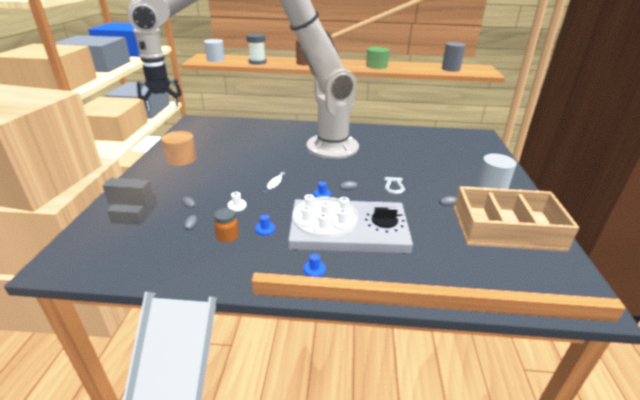

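The top view shows spool_last at about (423,213), the pan at (317,180) with its gap on the robot side (~(316,202)), and the dial at (251,185) with its pointer to the left. The blue look-alikes are at (319,121), (379,174) and (326,251), the jar at (418,157).

```bash
python3 - <<'E'
from h import *
f=grab("top");P=cloud(f);z=P[...,2]
c=f["frame"][130:240,215:445]
cv2.imwrite("pics/crop1.png",cv2.resize(c[...,::-1],None,fx=3.4,fy=3.4,interpolation=cv2.INTER_CUBIC))
def blobs(m,zz,lo=8):
    n,l,s,cc=cv2.connectedComponentsWithStats(m.astype(np.uint8))
    for i in range(1,n):
        if s[i,4]>=lo: print(cc[i].round(1),s[i,4],P[l==i].mean(0).round(4),ray(f,*cc[i],zz)[:2].round(4))
roi=np.zeros(z.shape,bool);roi[140:235,222:360]=1
print("hubs in pan");blobs(roi&(z>.090)&(z<.115),.101)
print("dial bar");blobs(roi&(z>.08)&(z<.0975)&(np.mgrid[:400,:640][1]<275),.091)
r2=np.zeros(z.shape,bool);r2[195:232,405:445]=1
print("last hub");blobs(r2&(z>.044),.052);print("last flange");blobs(r2&(z>.008)&(z<.03),.014)
g=f["frame"].astype(int);dark=g.max(-1)<70
print("marks")
r3=np.zeros(z.shape,bool);r3[155:215,224:276]=1
blobs(r3&dark,.045,3)
# deck corners
m=((z>.035)&roi).astype(np.uint8)
q=max(cv2.findContours(m,0,2)[0],key=cv2.contourArea);R=cv2.minAreaRect(q);print(R)
print([ray(f,*p,.045)[:2].round(4).tolist() for p in cv2.boxPoints(R)])
E
```

```text
hubs in pan
[315.2 154.4] 82 [0.6848 0.0131 0.0992] [0.6844 0.0131]
[295.5 165.5] 84 [0.6551 0.0685 0.0998] [0.6548 0.0684]
[335.  165.4] 78 [ 0.6519 -0.0403  0.1001] [ 0.6516 -0.0403]
[315.2 176.5] 82 [0.6222 0.0149 0.1005] [0.6221 0.0149]
[248.8 182.6] 77 [0.6123 0.1986 0.0919] [0.6105 0.1972]
[295.5 187.8] 85 [0.5924 0.0697 0.1002] [0.5922 0.0697]
[335.1 187.8] 81 [ 0.5895 -0.0385  0.1   ] [ 0.5893 -0.0385]
dial bar
[248.6 182.9] 155 [0.6118 0.1993 0.0898] [0.6116 0.1991]
last hub
[425.5 211.1] 79 [ 0.5239 -0.2932  0.0515] [ 0.5239 -0.2931]
last flange
[421.3 213.2] 223 [ 0.5228 -0.29    0.0135] [ 0.5227 -0.2899]
marks
[250.3 165.7] 3 [0.6705 0.2007 0.0475] [0.6711 0.2011]
[260.3 167.7] 3 [0.6637 0.172  0.0479] [0.6644 0.1724]
[253.9 181.6] 331 [0.6169 0.1859 0.081 ] [0.6239 0.191 ]
[251. 199.] 7 [0.572  0.1981 0.0563] [0.5738 0.1998]
((289.0579833984375, 183.5635223388672), (75.62705993652344, 126.4786605834961), 85.18644714355469)
[[0.7164, 0.2804], [0.7374, -0.0858], [0.5166, -0.0951], [0.4969, 0.2617]]
```

View pics/crop1.png

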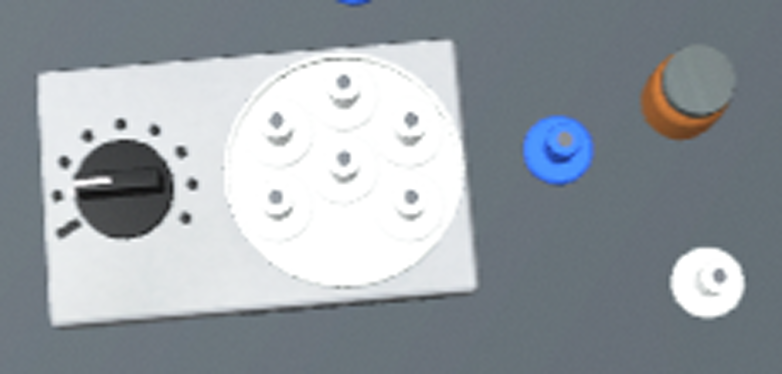

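```bash
python3 - <<'E'
from h import *
f=grab("top");P=cloud(f);z=P[...,2];K=f["K"];T=f["world_from_camera"]
m=np.zeros(z.shape,np.uint8);m[192:235,402:447]=(f["frame"].min(-1)>150)[192:235,402:447]
q=max(cv2.findContours(m,0,2)[0],key=cv2.contourArea)
print("flange",[ray(f,*g[0],.011)[:2].round(4) for g in(cv2.minEnclosingCircle(q),cv2.fitEllipse(q))],cv2.fitEllipse(q)[1])
s=(z>.0495)&(z<.056);s[:,:402]=0;s[:,447:]=0;s[:192]=0;s[235:]=0;print("hubtop",P[s].mean(0).round(4),s.sum())
C=[(57,196),(64,161),(87,135),(121,124),(154,130),(181,152),(193,184),(186,218)]
w=np.array([ray(f,a/3.4+215-.35,b/3.4+130-.35,.045)[:2] for a,b in C])
A=np.c_[2*w,np.ones(8)];x=np.linalg.lstsq(A,(w**2).sum(1),rcond=None)[0];c=x[:2];print("axis",c,"R",np.sqrt(x[2]+c@c))
print("stud deg",np.degrees(np.arctan2(*(w-c).T[::-1])).round(1))
for u in [(68,229)]: d=ray(f,u[0]/3.4+214.65,u[1]/3.4+129.65,.045)[:2]-c; print("bar",np.degrees(np.arctan2(d[1],d[0])))
s=(z>.086)&(z<.098);s[:,:228]=0;s[:,276:]=0;s[:160]=0;s[210:]=0
B=P[s][:,:2].astype(np.float32);vx=cv2.fitLine(B,2,0,.01,.01).ravel();print("barfit",B.mean(0),np.degrees(np.arctan2(vx[1],vx[0])),len(B))
a,b=[ray(f,u/3.4+214.65,v/3.4+129.65,.091)[:2] for u,v in((75,184),(110,181))];print("pointer",np.degrees(np.arctan2(*(a-b)[::-1])))
E
```

```text
flange [array([ 0.525 , -0.2948]), array([ 0.5245, -0.2943])] (20.15229034423828, 21.148521423339844)
hubtop [ 0.5233 -0.293   0.0523] 62
axis [0.612663   0.19867701] R 0.05732194424778069
stud deg [  93.4   62.5   33.1    2.7  -26.3  -56.7  -86.4 -116.2]
bar 123.6588586381439
barfit [0.6121246  0.19870085] -86.90563 144
pointer 93.3201911928684
```

Request:
arm_command(rows=[{"fingers": 1,"az": 6},{"fingers": 1,"az": 6},{"fingers": 1,"az": 6},{"fingers": 1,"az": 6},{"fingers": 1,"x": 0.02,"y": -0.02}])

```text
validation failed for argument at $.ro...
```

The pointer sits at 93.3°, matching stud 1, so the dial is at click 1 and needs 120° clockwise. The spool is at about (0.524, -0.2935). Now retry the move with full rows.

Request:
arm_command(rows=[{"fingers": 1,"x": 0,"y": 0,"z": 0,"ax": 0,"ay": 0,"az": 6},{"fingers": 1,"x": 0,"y": 0,"z": 0,"ax": 0,"ay": 0,"az": 6},{"fingers": 1,"x": 0,"y": 0,"z": 0,"ax": 0,"ay": 0,"az": 6},{"fingers": 1,"x": 0,"y": 0,"z": 0,"ax": 0,"ay": 0,"az": 6},{"fingers": 1,"x": 0.02,"y": -0.02,"z": 0,"ax": 0,"ay": 0,"az": 0}], grip_force=40)

```text
clock: 0.62
tcp_pos: [0.2875, -0.601, 0.2501]
orientation: [3.139, -0.025, -0.006]
contact_force: [-0.7, -0.5, -0.4]
grip_width: 0.085
gripper_force: 0.0
```

Request:
arm_command(rows=[{"fingers": 1,"x": 0.023,"y": -0.03,"z": 0,"ax": 0,"ay": 0,"az": 0},{"fingers": 1,"x": 0.023,"y": -0.03,"z": 0,"ax": 0,"ay": 0,"az": 0},{"fingers": 1,"x": 0.023,"y": -0.03,"z": 0,"ax": 0,"ay": 0,"az": 0},{"fingers": 1,"x": 0.023,"y": -0.03,"z": 0,"ax": 0,"ay": 0,"az": 0},{"fingers": 1,"x": 0.023,"y": -0.03,"z": 0,"ax": 0,"ay": 0,"az": 0},{"fingers": 1,"x": 0.023,"y": -0.03,"z": 0,"ax": 0,"ay": 0,"az": 0},{"fingers": 1,"x": 0.023,"y": -0.03,"z": 0,"ax": 0,"ay": 0,"az": 0},{"fingers": 1,"x": 0.023,"y": -0.03,"z": 0,"ax": 0,"ay": 0,"az": 0},{"fingers": 1,"x": 0.023,"y": -0.03,"z": 0,"ax": 0,"ay": 0,"az": 0},{"fingers": 1,"x": 0,"y": 0,"z": 0,"ax": 0,"ay": 0,"az": 0}])

```text
clock: 1.45
tcp_pos: [0.5068, -0.3188, 0.2503]
orientation: [-3.137, -0.016, -0.005]
contact_force: [0.9, 1.2, 0.4]
grip_width: 0.0854
gripper_force: 0.0
```

Request:
arm_command(rows=[{"fingers": 1,"x": 0.02,"y": -0.03,"z": 0,"ax": 0,"ay": 0,"az": 0},{"fingers": 1,"x": 0,"y": 0,"z": 0.02,"ax": 0,"ay": 0,"az": 0},{"fingers": 1,"x": 0,"y": 0,"z": 0.03,"ax": 0,"ay": 0,"az": 0},{"fingers": 1,"x": 0,"y": 0,"z": 0.03,"ax": 0,"ay": 0,"az": 0},{"fingers": 1,"x": 0,"y": 0,"z": 0.03,"ax": 0,"ay": 0,"az": 0},{"fingers": 1,"x": 0,"y": 0,"z": 0.02,"ax": 0,"ay": 0,"az": 0},{"fingers": 1,"x": 0,"y": 0,"z": 0,"ax": 0,"ay": 0,"az": 0},{"fingers": 1,"x": 0,"y": 0,"z": 0,"ax": 0,"ay": 0,"az": 0}])

```text
clock: 2.12
tcp_pos: [0.5203, -0.2976, 0.1196]
orientation: [-3.141, 0.003, 0.003]
contact_force: [0.6, 0.4, 0.2]
grip_width: 0.0853
gripper_force: 0.0
```

Request:
arm_command(rows=[{"fingers": 1,"x": 0.0035,"y": -0.004,"z": 0.02,"ax": 0,"ay": 0,"az": 0},{"fingers": 1,"x": 0,"y": 0,"z": 0.02,"ax": 0,"ay": 0,"az": 0},{"fingers": 1,"x": 0,"y": 0,"z": 0.02,"ax": 0,"ay": 0,"az": 0},{"fingers": 1,"x": 0,"y": 0,"z": 0.01,"ax": 0,"ay": 0,"az": 0},{"fingers": 1,"x": 0,"y": 0,"z": 0.01,"ax": 0,"ay": 0,"az": 0},{"fingers": 1,"x": 0,"y": 0,"z": 0,"ax": 0,"ay": 0,"az": 0},{"fingers": 1,"x": 0,"y": 0,"z": 0,"ax": 0,"ay": 0,"az": 0}])

```text
clock: 2.7
tcp_pos: [0.5249, -0.2941, 0.0411]
orientation: [3.141, -0.004, 0.001]
contact_force: [0.5, -0.0, -0.5]
grip_width: 0.0852
gripper_force: 0.0
```

Request:
arm_command(rows=[{"fingers": -1,"x": 0,"y": 0,"z": 0,"ax": 0,"ay": 0,"az": 0},{"fingers": -1,"x": 0,"y": 0,"z": 0,"ax": 0,"ay": 0,"az": 0},{"fingers": -1,"x": 0,"y": 0,"z": 0,"ax": 0,"ay": 0,"az": 0},{"fingers": -1,"x": 0,"y": 0,"z": 0,"ax": 0,"ay": 0,"az": 0},{"fingers": -1,"x": 0,"y": 0,"z": 0,"ax": 0,"ay": 0,"az": 0},{"fingers": -1,"x": 0,"y": 0,"z": 0,"ax": 0,"ay": 0,"az": 0},{"fingers": -1,"x": 0,"y": 0,"z": 0,"ax": 0,"ay": 0,"az": 0},{"fingers": -1,"x": 0,"y": 0,"z": 0,"ax": 0,"ay": 0,"az": 0},{"fingers": -1,"x": 0,"y": 0,"z": 0,"ax": 0,"ay": 0,"az": 0},{"fingers": -1,"x": 0,"y": 0,"z": 0,"ax": 0,"ay": 0,"az": 0}])

```text
clock: 3.53
tcp_pos: [0.5248, -0.294, 0.0409]
orientation: [3.141, -0.003, 0.001]
contact_force: [-1.0, -0.7, 5.0]
grip_width: 0.0268
gripper_force: 39.3
```

Request:
arm_command(rows=[{"fingers": -1,"x": 0,"y": 0,"z": -0.01,"ax": 0,"ay": 0,"az": 0},{"fingers": -1,"x": 0,"y": 0,"z": -0.02,"ax": 0,"ay": 0,"az": 0},{"fingers": -1,"x": 0,"y": 0,"z": -0.03,"ax": 0,"ay": 0,"az": 0},{"fingers": -1,"x": 0,"y": 0,"z": -0.03,"ax": 0,"ay": 0,"az": 0},{"fingers": -1,"x": 0,"y": 0,"z": -0.03,"ax": 0,"ay": 0,"az": 0},{"fingers": -1,"x": 0,"y": 0,"z": -0.03,"ax": 0,"ay": 0,"az": 0},{"fingers": -1,"x": 0,"y": 0,"z": 0,"ax": 0,"ay": 0,"az": 0},{"fingers": -1,"x": 0,"y": 0,"z": 0,"ax": 0,"ay": 0,"az": 0}])

```text
clock: 4.2
tcp_pos: [0.5253, -0.2942, 0.1926]
orientation: [3.14, -0.004, 0.006]
contact_force: [-0.0, -0.6, -2.1]
grip_width: 0.0272
gripper_force: 39.5
```

Request:
arm_command(rows=[{"fingers": -1,"x": 0.003,"y": -0.02,"z": 0,"ax": 0,"ay": 0,"az": 0},{"fingers": -1,"x": 0.004,"y": -0.035,"z": 0,"ax": 0,"ay": 0,"az": 0},{"fingers": -1,"x": 0.004,"y": -0.035,"z": 0,"ax": 0,"ay": 0,"az": 0},{"fingers": -1,"x": 0.004,"y": -0.035,"z": 0,"ax": 0,"ay": 0,"az": 0},{"fingers": -1,"x": 0.004,"y": -0.035,"z": 0,"ax": 0,"ay": 0,"az": 0},{"fingers": -1,"x": 0.004,"y": -0.035,"z": 0,"ax": 0,"ay": 0,"az": 0},{"fingers": -1,"x": 0.004,"y": -0.035,"z": 0,"ax": 0,"ay": 0,"az": 0},{"fingers": -1,"x": 0.004,"y": -0.035,"z": 0,"ax": 0,"ay": 0,"az": 0},{"fingers": -1,"x": 0.003,"y": -0.035,"z": 0,"ax": 0,"ay": 0,"az": 0},{"fingers": -1,"x": 0,"y": -0.01,"z": 0,"ax": 0,"ay": 0,"az": 0}])

```text
clock: 5.03
tcp_pos: [0.5582, 0.0234, 0.189]
orientation: [-3.138, -0.009, 0.004]
contact_force: [0.7, 0.4, -1.9]
grip_width: 0.0266
gripper_force: 39.6
```

Request:
arm_command(rows=[{"fingers": -1,"x": 0,"y": 0,"z": 0,"ax": 0,"ay": 0,"az": 0},{"fingers": -1,"x": 0,"y": 0,"z": 0,"ax": 0,"ay": 0,"az": 0},{"fingers": -1,"x": 0,"y": 0,"z": 0,"ax": 0,"ay": 0,"az": 0}])

```text
clock: 5.28
tcp_pos: [0.5584, 0.0145, 0.1894]
orientation: [3.14, -0.006, -0.003]
contact_force: [-0.2, -0.8, -1.8]
grip_width: 0.0268
gripper_force: 39.6
```

```bash
python3 - <<'E'
from h import *
f=grab("top");save(f,"top2.png")
g=grab("scene")
c=np.hstack([cv2.resize(f["frame"][120:230,230:370],(700,550))[:, :400],cv2.resize(g["frame"][140:260,270:370],(400,480))[:480].copy() if 0 else cv2.resize(g["frame"][150:260,270:350],(400,550))])
cv2.imwrite("pics/c2.png",c[...,::-1]);o=r.get_obs();print(o["tcp_pos"],o["orientation"],o["contact_force"],o["gripper_force"])
E
```

```text
[0.55871882 0.01417058 0.18977385] [ 3.14068427e+00 -7.55313617e-03 -1.71618574e-03] [-0.16989059  0.61667697 -2.04712892] 39.597360491752625
```

View pics/c2.png

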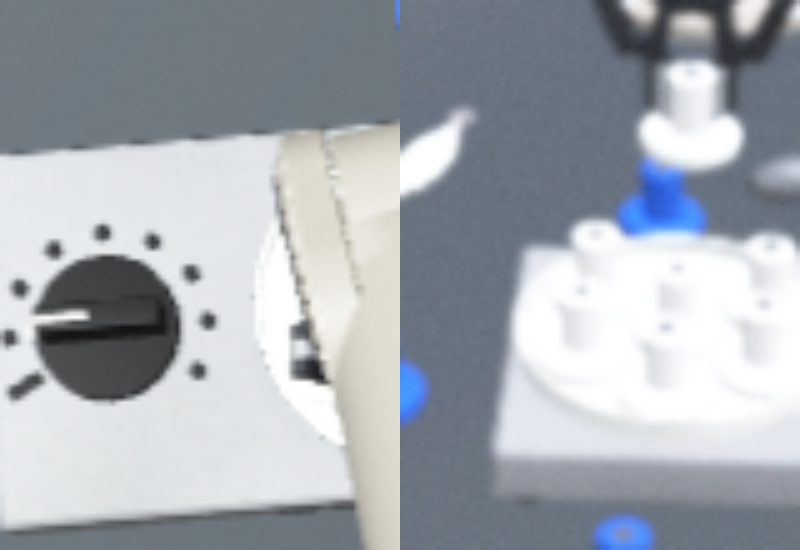

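The held spool hangs upright between the fingers, above the gap. I'll check its offset against the pan hubs in the scene view.

```bash
python3 - <<'E'
from h import *
g=grab("scene");P=cloud(g);z=P[...,2]
for lo,hi,zz in((.098,.106,.101),(.196,.206,.2005)):
    m=(z>lo)&(z<hi)&(P[...,0]>.5)&(P[...,0]<.72)&(P[...,1]>-.07)&(P[...,1]<.1)&(g["frame"].min(-1)>110)
    n,l,s,c=cv2.connectedComponentsWithStats(m.astype(np.uint8))
    for i in range(1,n):
        if s[i,4]>5: print(c[i].round(1),s[i,4],P[l==i].mean(0).round(4))
h=(z>.15)&(z<.163)&(P[...,0]>.5)&(P[...,0]<.62)&(abs(P[...,1])<.06)
print("flange",h.sum(),P[h].mean(0),P[h].min(0),P[h].max(0))
E
```

```text
[309.1 197. ] 40 [ 0.5934 -0.04    0.1005]
[344.  199.8] 41 [0.5974 0.0687 0.1005]
[325.1 203.9] 38 [0.6265 0.0125 0.1003]
[306.1 208.1] 41 [ 0.6564 -0.0419  0.1008]
[342.6 211.2] 43 [0.6601 0.0667 0.1008]
[323.2 215.8] 43 [0.6899 0.0118 0.1009]
[327.5 165.1] 58 [0.565  0.0127 0.2006]
flange 103 [0.57693442 0.01726389 0.15907679] [ 0.54407535 -0.01393203  0.15016021] [0.59270068 0.04338173 0.16299964]
```

Request:
arm_command(rows=[{"fingers": -1,"x": -0.0005,"y": -0.0023,"z": 0.01,"ax": 0,"ay": 0,"az": 0},{"fingers": -1,"x": 0,"y": 0,"z": 0.02,"ax": 0,"ay": 0,"az": 0},{"fingers": -1,"x": 0,"y": 0,"z": 0.02,"ax": 0,"ay": 0,"az": 0},{"fingers": -1,"x": 0,"y": 0,"z": 0.015,"ax": 0,"ay": 0,"az": 0},{"fingers": -1,"x": 0,"y": 0,"z": 0.01,"ax": 0,"ay": 0,"az": 0},{"fingers": -1,"x": 0,"y": 0,"z": 0,"ax": 0,"ay": 0,"az": 0},{"fingers": -1,"x": 0,"y": 0,"z": 0,"ax": 0,"ay": 0,"az": 0},{"fingers": -1,"x": 0,"y": 0,"z": 0,"ax": 0,"ay": 0,"az": 0}])

```text
clock: 6.1
tcp_pos: [0.5592, 0.0184, 0.116]
orientation: [-3.141, 0.004, -0.002]
contact_force: [-0.3, 0.3, -0.6]
grip_width: 0.0269
gripper_force: 39.6
```

```bash
cat > m.py <<'E'
from h import *
g=grab("scene");P=cloud(g);z=P[...,2]
m=(z>.096)&(z<.135)&(P[...,0]>.5)&(P[...,0]<.72)&(P[...,1]>-.07)&(P[...,1]<.1)&(g["frame"].min(-1)>110)
n,l,s,c=cv2.connectedComponentsWithStats(m.astype(np.uint8))
for i in range(1,n):
    if s[i,4]>5:
        k=l==i; t=z[k].max(); k&=z>t-.006; print(k.sum(),P[k].mean(0).round(4))
o=r.get_obs();print(o["tcp_pos"],o["contact_force"])
E
python3 m.py
```

```text
10 [0.5697 0.0174 0.1322]
33 [ 0.5925 -0.0401  0.1011]
42 [0.5975 0.0689 0.1005]
44 [0.6282 0.0127 0.1004]
45 [ 0.6572 -0.0417  0.1008]
43 [0.6606 0.0667 0.1004]
46 [0.689  0.0115 0.1009]
[0.55941396 0.01845986 0.11625951] [ 0.43210668  0.1657968  -1.36567582]
```

Request:
arm_command(rows=[{"fingers": -1,"x": 0,"y": 0.0015,"z": 0.004,"ax": 0,"ay": 0,"az": 0},{"fingers": -1,"x": 0,"y": 0,"z": 0.004,"ax": 0,"ay": 0,"az": 0},{"fingers": -1,"x": 0,"y": 0,"z": 0.003,"ax": 0,"ay": 0,"az": 0},{"fingers": -1,"x": 0,"y": 0,"z": 0.003,"ax": 0,"ay": 0,"az": 0},{"fingers": -1,"x": 0,"y": 0,"z": 0.002,"ax": 0,"ay": 0,"az": 0},{"fingers": -1,"x": 0,"y": 0,"z": 0,"ax": 0,"ay": 0,"az": 0},{"fingers": -1,"x": 0,"y": 0,"z": 0,"ax": 0,"ay": 0,"az": 0}])

```text
clock: 6.73
tcp_pos: [0.5587, 0.017, 0.0992]
orientation: [3.142, -0.003, 0.0]
contact_force: [0.3, -0.5, -1.3]
grip_width: 0.0269
gripper_force: 39.6
```

No contact with the spool already 5 mm below the flange tops, so it is in the gap. Going on slowly.

Request:
arm_command(rows=[{"fingers": -1,"x": 0,"y": 0,"z": 0.002,"ax": 0,"ay": 0,"az": 0},{"fingers": -1,"x": 0,"y": 0,"z": 0.002,"ax": 0,"ay": 0,"az": 0},{"fingers": -1,"x": 0,"y": 0,"z": 0.002,"ax": 0,"ay": 0,"az": 0},{"fingers": -1,"x": 0,"y": 0,"z": 0.001,"ax": 0,"ay": 0,"az": 0},{"fingers": -1,"x": 0,"y": 0,"z": 0.001,"ax": 0,"ay": 0,"az": 0},{"fingers": -1,"x": 0,"y": 0,"z": 0,"ax": 0,"ay": 0,"az": 0},{"fingers": -1,"x": 0,"y": 0,"z": 0,"ax": 0,"ay": 0,"az": 0}])

```text
clock: 7.32
tcp_pos: [0.5587, 0.017, 0.0913]
orientation: [-3.142, 0.003, -0.0]
contact_force: [1.1, 0.5, -2.5]
grip_width: 0.027
gripper_force: 39.5
```

Request:
arm_command(rows=[{"fingers": -1,"x": 0,"y": 0,"z": 0.001,"ax": 0,"ay": 0,"az": 0},{"fingers": -1,"x": 0,"y": 0,"z": 0,"ax": 0,"ay": 0,"az": 0},{"fingers": -1,"x": 0,"y": 0,"z": 0.001,"ax": 0,"ay": 0,"az": 0},{"fingers": -1,"x": 0,"y": 0,"z": 0,"ax": 0,"ay": 0,"az": 0},{"fingers": -1,"x": 0,"y": 0,"z": 0,"ax": 0,"ay": 0,"az": 0}])

```text
clock: 7.73
tcp_pos: [0.5589, 0.017, 0.0899]
orientation: [-3.142, 0.003, -0.001]
contact_force: [-0.3, 0.1, 5.2]
grip_width: 0.0269
gripper_force: 40.2
```

Resting on the floor (+5 N at the expected height), so release and rise.

Request:
arm_command(rows=[{"fingers": 0,"x": 0,"y": 0,"z": 0,"ax": 0,"ay": 0,"az": 0},{"fingers": 0,"x": 0,"y": 0,"z": 0,"ax": 0,"ay": 0,"az": 0},{"fingers": 0,"x": 0,"y": 0,"z": 0,"ax": 0,"ay": 0,"az": 0},{"fingers": 0,"x": 0,"y": 0,"z": 0,"ax": 0,"ay": 0,"az": 0},{"fingers": 0,"x": 0,"y": 0,"z": 0,"ax": 0,"ay": 0,"az": 0},{"fingers": 0,"x": 0,"y": 0,"z": 0,"ax": 0,"ay": 0,"az": 0}])

```text
clock: 8.23
tcp_pos: [0.5585, 0.017, 0.0892]
orientation: [3.142, -0.003, -0.001]
contact_force: [0.3, -0.2, -0.0]
grip_width: 0.0423
gripper_force: 0.0
```

Request:
arm_command(rows=[{"fingers": 0,"x": 0,"y": 0,"z": -0.005,"ax": 0,"ay": 0,"az": 0},{"fingers": 0,"x": 0,"y": 0,"z": -0.015,"ax": 0,"ay": 0,"az": 0},{"fingers": 0,"x": 0,"y": 0,"z": -0.025,"ax": 0,"ay": 0,"az": 0},{"fingers": 0,"x": 0,"y": 0,"z": -0.025,"ax": 0,"ay": 0,"az": 0},{"fingers": 0,"x": 0,"y": 0,"z": -0.02,"ax": 0,"ay": 0,"az": 0},{"fingers": 0,"x": 0,"y": 0,"z": 0,"ax": 0,"ay": 0,"az": 0},{"fingers": 0,"x": 0,"y": 0,"z": 0,"ax": 0,"ay": 0,"az": 0}])

```text
clock: 8.82
tcp_pos: [0.5594, 0.0171, 0.1808]
orientation: [-3.141, 0.003, -0.005]
contact_force: [0.1, -0.0, 0.1]
grip_width: 0.0427
gripper_force: 0.0
```

```bash
python3 m.py
```

```text
38 [0.563  0.0178 0.1003]
42 [ 0.5942 -0.0399  0.1005]
39 [0.5967 0.0693 0.1005]
42 [0.6288 0.0125 0.1011]
43 [ 0.6566 -0.0419  0.1007]
42 [0.6597 0.0668 0.1008]
49 [0.6897 0.0116 0.1005]
[0.55850583 0.01693967 0.17949056] [-0.1880406  -0.50108068  0.56087339]
```

All seven hub tops lie at one height (z about 0.1005). The dial is next: go over its axis (0.6127, 0.1987).

Request:
arm_command(rows=[{"fingers": 0,"x": 0.009,"y": -0.03,"z": 0,"ax": 0,"ay": 0,"az": 0},{"fingers": 0,"x": 0.009,"y": -0.03,"z": 0,"ax": 0,"ay": 0,"az": 0},{"fingers": 0,"x": 0.009,"y": -0.03,"z": 0,"ax": 0,"ay": 0,"az": 0},{"fingers": 0,"x": 0.009,"y": -0.03,"z": 0,"ax": 0,"ay": 0,"az": 0},{"fingers": 0,"x": 0.009,"y": -0.03,"z": 0,"ax": 0,"ay": 0,"az": 0},{"fingers": 0,"x": 0.009,"y": -0.03,"z": 0,"ax": 0,"ay": 0,"az": 0},{"fingers": 0,"x": 0,"y": 0,"z": 0,"ax": 0,"ay": 0,"az": 0},{"fingers": 0,"x": 0,"y": 0,"z": 0,"ax": 0,"ay": 0,"az": -6},{"fingers": 0,"x": 0,"y": 0,"z": 0,"ax": 0,"ay": 0,"az": -6},{"fingers": 0,"x": 0,"y": 0,"z": 0,"ax": 0,"ay": 0,"az": -6}])

```text
clock: 9.7
tcp_pos: [0.612, 0.1967, 0.1774]
orientation: [3.101, 0.497, -0.005]
contact_force: [0.1, -0.3, -0.3]
grip_width: 0.0427
gripper_force: 0.0
```

```bash
python3 - <<'E'
from h import *
o=r.get_obs();print(o["joints"].round(3) if hasattr(o["joints"],'round') else o["joints"],o["tcp_pos"])
E
```

```text
[-0.24   0.509 -0.23   1.689  0.136  0.962 -1.773] [0.61197255 0.1966891  0.17742665]
```

Request:
arm_command(rows=[{"fingers": 0,"x": 0,"y": 0,"z": 0,"ax": 0,"ay": 0,"az": -6},{"fingers": 0,"x": 0,"y": 0,"z": 0,"ax": 0,"ay": 0,"az": -6},{"fingers": 0,"x": 0,"y": 0,"z": 0,"ax": 0,"ay": 0,"az": -6},{"fingers": 0,"x": 0,"y": 0,"z": 0,"ax": 0,"ay": 0,"az": -6},{"fingers": 0,"x": 0,"y": 0,"z": 0,"ax": 0,"ay": 0,"az": -6},{"fingers": 0,"x": 0,"y": 0,"z": 0,"ax": 0,"ay": 0,"az": -6},{"fingers": 0,"x": 0,"y": 0,"z": 0,"ax": 0,"ay": 0,"az": -6},{"fingers": 0,"x": 0,"y": 0,"z": 0,"ax": 0,"ay": 0,"az": -6},{"fingers": 0,"x": 0,"y": 0,"z": 0,"ax": 0,"ay": 0,"az": -6},{"fingers": 0,"x": 0,"y": 0,"z": 0,"ax": 0,"ay": 0,"az": -6}])

```text
clock: 10.53
tcp_pos: [0.612, 0.1964, 0.1776]
orientation: [-2.437, -1.98, 0.004]
contact_force: [0.5, 0.7, 0.2]
grip_width: 0.0428
gripper_force: 0.0
```

Request:
arm_command(rows=[{"fingers": 0,"x": 0,"y": 0,"z": 0,"ax": 0,"ay": 0,"az": -6},{"fingers": 0,"x": 0,"y": 0,"z": 0,"ax": 0,"ay": 0,"az": -6},{"fingers": 0,"x": 0,"y": 0,"z": 0,"ax": 0,"ay": 0,"az": -3},{"fingers": 0,"x": 0,"y": 0,"z": 0,"ax": 0,"ay": 0,"az": 0},{"fingers": 0,"x": 0,"y": 0,"z": 0,"ax": 0,"ay": 0,"az": 0}])

```text
clock: 10.95
tcp_pos: [0.6123, 0.1964, 0.178]
orientation: [-2.166, -2.274, 0.003]
contact_force: [0.4, -0.4, -0.4]
grip_width: 0.0425
gripper_force: 0.0
```

```bash
cat > p.py <<'E'
from h import *
from scipy.spatial.transform import Rotation as Q
o=r.get_obs();R=Q.from_rotvec(o["orientation"]).as_matrix();d=np.array([.6127,.1987,.081])-o["tcp_pos"]
print("tool x deg",np.degrees(np.arctan2(R[1,0],R[0,0])),"z",R[:,2].round(3),"shift",(R.T@d).round(4),"j7",o["joints"][6],o["contact_force"],o["moment"])
E
python3 p.py
```

```text
tool x deg 92.7740560750032 z [-0.002 -0.    -1.   ] shift [0.0023 0.0007 0.097 ] j7 -0.6140779799623043 [ 0.44645898 -0.43691044 -0.35214333] [ 0.03819251  0.05139332 -0.01610984]
```

Request:
arm_command(rows=[{"fingers": 0,"x": 0.0023,"y": 0.0007,"z": 0.02,"ax": 0,"ay": 0,"az": -0.5},{"fingers": 0,"x": 0,"y": 0,"z": 0.025,"ax": 0,"ay": 0,"az": 0},{"fingers": 0,"x": 0,"y": 0,"z": 0.025,"ax": 0,"ay": 0,"az": 0},{"fingers": 0,"x": 0,"y": 0,"z": 0.015,"ax": 0,"ay": 0,"az": 0},{"fingers": 0,"x": 0,"y": 0,"z": 0.01,"ax": 0,"ay": 0,"az": 0},{"fingers": 0,"x": 0,"y": 0,"z": 0,"ax": 0,"ay": 0,"az": 0},{"fingers": 0,"x": 0,"y": 0,"z": 0,"ax": 0,"ay": 0,"az": 0}])

```text
clock: 11.53
tcp_pos: [0.6137, 0.1994, 0.0844]
orientation: [-2.155, -2.285, 0.0]
contact_force: [1.1, 0.8, 0.5]
grip_width: 0.0426
gripper_force: 0.0
```

```bash
python3 p.py
```

```text
tool x deg 93.36063653707667 z [-0.  0. -1.] shift [-0.0007 -0.001   0.0034] j7 -0.6648105605473973 [1.10339398 0.76076779 0.47377522] [-0.02832388  0.00411032  0.0264733 ]
```

Request:
arm_command(rows=[{"fingers": 0,"x": -0.0005,"y": -0.001,"z": 0.003,"ax": 0,"ay": 0,"az": 0},{"fingers": -1,"x": 0,"y": 0,"z": 0,"ax": 0,"ay": 0,"az": 0},{"fingers": -1,"x": 0,"y": 0,"z": 0,"ax": 0,"ay": 0,"az": 0},{"fingers": -1,"x": 0,"y": 0,"z": 0,"ax": 0,"ay": 0,"az": 0},{"fingers": -1,"x": 0,"y": 0,"z": 0,"ax": 0,"ay": 0,"az": 0},{"fingers": -1,"x": 0,"y": 0,"z": 0,"ax": 0,"ay": 0,"az": 0},{"fingers": -1,"x": 0,"y": 0,"z": 0,"ax": 0,"ay": 0,"az": 0},{"fingers": -1,"x": 0,"y": 0,"z": 0,"ax": 0,"ay": 0,"az": 0}])

```text
clock: 12.2
tcp_pos: [0.6131, 0.1988, 0.0823]
orientation: [2.155, 2.285, 0.001]
contact_force: [-2.3, -1.2, 5.7]
grip_width: 0.0152
gripper_force: 42.5
```

Request:
arm_command(rows=[{"fingers": -1,"x": 0,"y": 0,"z": 0,"ax": 0,"ay": 0,"az": 6},{"fingers": -1,"x": 0,"y": 0,"z": 0,"ax": 0,"ay": 0,"az": 6},{"fingers": -1,"x": 0,"y": 0,"z": 0,"ax": 0,"ay": 0,"az": 6},{"fingers": -1,"x": 0,"y": 0,"z": 0,"ax": 0,"ay": 0,"az": 6},{"fingers": -1,"x": 0,"y": 0,"z": 0,"ax": 0,"ay": 0,"az": 6},{"fingers": -1,"x": 0,"y": 0,"z": 0,"ax": 0,"ay": 0,"az": 0},{"fingers": -1,"x": 0,"y": 0,"z": 0,"ax": 0,"ay": 0,"az": 0}], grip_force=60)

```text
clock: 12.78
tcp_pos: [0.6136, 0.1987, 0.0824]
orientation: [2.67, 1.653, 0.003]
contact_force: [-0.3, -1.8, 5.7]
grip_width: 0.0148
gripper_force: 61.9
```

```bash
python3 p.py
```

```text
tool x deg 63.52643011706344 z [ 0.002 -0.    -1.   ] shift [-0.0004 -0.0008  0.0014] j7 -1.1085817850199522 [-0.31857791 -1.7758557   5.71008006] [-0.35858432  0.06557576 -0.10706942]
```

Turned 30° with small forces. 90° more.

Request:
arm_command(rows=[{"fingers": -1,"x": 0,"y": 0,"z": 0,"ax": 0,"ay": 0,"az": 6},{"fingers": -1,"x": 0,"y": 0,"z": 0,"ax": 0,"ay": 0,"az": 6},{"fingers": -1,"x": 0,"y": 0,"z": 0,"ax": 0,"ay": 0,"az": 6},{"fingers": -1,"x": 0,"y": 0,"z": 0,"ax": 0,"ay": 0,"az": 6},{"fingers": -1,"x": 0,"y": 0,"z": 0,"ax": 0,"ay": 0,"az": 6},{"fingers": -1,"x": 0,"y": 0,"z": 0,"ax": 0,"ay": 0,"az": 6},{"fingers": -1,"x": 0,"y": 0,"z": 0,"ax": 0,"ay": 0,"az": 6},{"fingers": -1,"x": 0,"y": 0,"z": 0,"ax": 0,"ay": 0,"az": 6},{"fingers": -1,"x": 0,"y": 0,"z": 0,"ax": 0,"ay": 0,"az": 6},{"fingers": -1,"x": 0,"y": 0,"z": 0,"ax": 0,"ay": 0,"az": 6}])

```text
clock: 13.62
tcp_pos: [0.6141, 0.1978, 0.0824]
orientation: [3.14, 0.088, 0.004]
contact_force: [0.8, -1.9, 5.4]
grip_width: 0.0149
gripper_force: 61.7
```

Request:
arm_command(rows=[{"fingers": -1,"x": 0,"y": 0,"z": 0,"ax": 0,"ay": 0,"az": 6},{"fingers": -1,"x": 0,"y": 0,"z": 0,"ax": 0,"ay": 0,"az": 6},{"fingers": -1,"x": 0,"y": 0,"z": 0,"ax": 0,"ay": 0,"az": 6},{"fingers": -1,"x": 0,"y": 0,"z": 0,"ax": 0,"ay": 0,"az": 6},{"fingers": -1,"x": 0,"y": 0,"z": 0,"ax": 0,"ay": 0,"az": 6},{"fingers": -1,"x": 0,"y": 0,"z": 0,"ax": 0,"ay": 0,"az": 0},{"fingers": -1,"x": 0,"y": 0,"z": 0,"ax": 0,"ay": 0,"az": 0}])

```text
clock: 14.2
tcp_pos: [0.614, 0.1972, 0.0824]
orientation: [3.057, -0.72, 0.004]
contact_force: [1.4, -3.1, 6.9]
grip_width: 0.0151
gripper_force: 62.0
```

```bash
python3 p.py
```

```text
tool x deg -26.520649838624884 z [ 0.003 -0.001 -1.   ] shift [-0.0018 -0.0007  0.0014] j7 -2.4167396166820407 [ 1.37643274 -3.08956547  6.89517309] [-0.91982213 -0.15225161 -0.10171507]
```

Tool at -26.5°, matching stud 5 (-26.3°). Open, rise, and move back out of the top camera's view.

Request:
arm_command(rows=[{"fingers": 0,"x": 0,"y": 0,"z": 0,"ax": 0,"ay": 0,"az": 0},{"fingers": 0,"x": 0,"y": 0,"z": 0,"ax": 0,"ay": 0,"az": 0},{"fingers": 0,"x": 0,"y": 0,"z": 0,"ax": 0,"ay": 0,"az": 0},{"fingers": 0,"x": 0,"y": 0,"z": 0,"ax": 0,"ay": 0,"az": 0},{"fingers": 0,"x": 0,"y": 0,"z": -0.01,"ax": 0,"ay": 0,"az": 0},{"fingers": 0,"x": 0,"y": 0,"z": -0.03,"ax": 0,"ay": 0,"az": 0},{"fingers": 0,"x": 0,"y": 0,"z": -0.04,"ax": 0,"ay": 0,"az": 0},{"fingers": 0,"x": 0,"y": 0,"z": -0.04,"ax": 0,"ay": 0,"az": 0},{"fingers": 0,"x": 0,"y": 0,"z": -0.03,"ax": 0,"ay": 0,"az": 0},{"fingers": 0,"x": 0,"y": 0,"z": 0,"ax": 0,"ay": 0,"az": 0}])

```text
clock: 15.03
tcp_pos: [0.6162, 0.1999, 0.2399]
orientation: [-3.05, 0.721, -0.016]
contact_force: [0.9, 0.2, -0.5]
grip_width: 0.0427
gripper_force: 0.0
```

Request:
arm_command(rows=[{"fingers": 0,"x": -0.02,"y": -0.03,"z": 0,"ax": 0,"ay": 0,"az": 0},{"fingers": 0,"x": -0.02,"y": -0.03,"z": 0,"ax": 0,"ay": 0,"az": 0},{"fingers": 0,"x": -0.02,"y": -0.03,"z": 0,"ax": 0,"ay": 0,"az": 0},{"fingers": 0,"x": -0.02,"y": -0.03,"z": 0,"ax": 0,"ay": 0,"az": 0},{"fingers": 0,"x": -0.02,"y": -0.03,"z": 0,"ax": 0,"ay": 0,"az": 0},{"fingers": 0,"x": -0.02,"y": -0.03,"z": 0,"ax": 0,"ay": 0,"az": 0},{"fingers": 0,"x": 0,"y": 0,"z": 0,"ax": 0,"ay": 0,"az": 0},{"fingers": 0,"x": 0,"y": 0,"z": 0,"ax": 0,"ay": 0,"az": 0},{"fingers": 0,"x": 0,"y": 0,"z": 0,"ax": 0,"ay": 0,"az": 0}])

```text
clock: 15.78
tcp_pos: [0.5859, 0.4129, 0.2312]
orientation: [3.057, -0.722, 0.0]
contact_force: [0.1, -0.8, -0.5]
grip_width: 0.0427
gripper_force: 0.0
```

```bash
python3 m.py; python3 - <<'E'
from h import *
f=grab("top");cv2.imwrite("pics/c3.png",cv2.resize(f["frame"][125:240,210:440,::-1],None,fx=3.4,fy=3.4,interpolation=cv2.INTER_CUBIC))
E
```

```text
37 [0.5632 0.0169 0.1007]
42 [ 0.5939 -0.0402  0.1004]
36 [0.5972 0.0687 0.1011]
38 [0.6277 0.0123 0.1009]
46 [ 0.6574 -0.0417  0.1004]
44 [0.6606 0.0669 0.1008]
45 [0.6893 0.0118 0.1012]
[0.58657383 0.41184581 0.23139795] [ 0.82844066 -1.2923521   0.2250894 ]
```

View pics/c3.png

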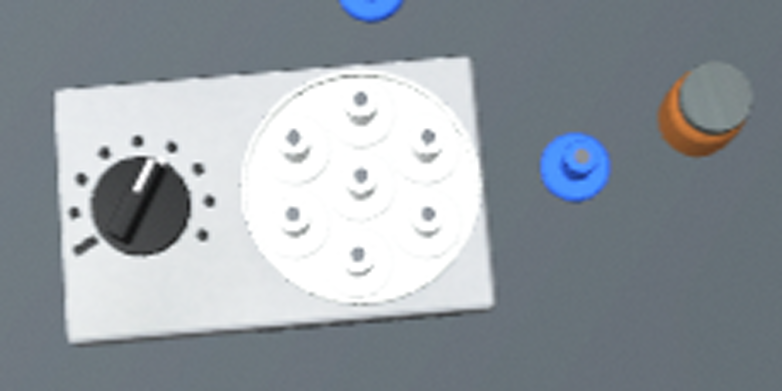

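All seven spools stand flat in the pan. The pointer end at (158,162) is directed at stud 5, (171,147). Handing in.

```bash
python3 -c "
from bench import r
print(r.hand_in())"
```

```text
the job is handed in; nothing more can be done
None
```

I set the last spool down in the empty place, so all seven stand flat in the pan. I turned the dial to the fifth click, let go, and handed the job in at about 16 s. The hand-in returned no verdict.

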